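# Change the sweep template on the foundry bench board

### The arm

A 6-joint arm with a two-finger parallel gripper is mounted at the origin on the work surface. World frame = base frame: x ahead of the robot, y to its left, z up, the work surface at z = 0. Lengths are in m, angles in rad, forces in N, time in s.
With the tool pointing down it reaches from about 0.325 to 1 m from the base axis. Payload 5.1 kg.
Tool frame: the origin (TCP) lies on the mounting face of the last link; the fingertips stand 173 mm ahead of it and the grasp point (between the pads) lies 155 mm ahead of it; z points along the fingers, y is the line along which they close (so a half turn about z gives the same grasp; the last joint's range is limited). The gripper opens to 85 mm and grips with 20 to 120 N. Pads are 22 mm wide; open, the fingers measure 114 mm over their backs; the gripper's body (76 mm by 85 mm) begins 54 mm behind the grasp point. The pads swing forward as they close: fully open they stand 13 mm farther back than shut.
Start: joints at [1.072, 0.124, 1.65, -0, 1.367, -0.083], TCP at [0.263, 0.595, 0.405] pointing down, gripper open.
Joint ranges: [-2.61, 2.61], [-1.02, 2.33], [0.03, 2.71], [-1.35, 4.49], [0.32, 2.68], [-2.91, 2.91]. Speed limits (rad/s): [2.57, 2.57, 3.14, 3.14, 3.14, 3.14].

### API

Orientations are given as a 3x3 rotation matrix whose columns are the frame's x, y, z axes.
In Python, from rig import arm gives the robot as it stands. The module is installed in compiled form; this text tells all that it offers.
- The arm moves only by the tool jog_arm, never from a script. Its argument "rows" is a list of rows, each an object with "jaw": the opening in per cent of the stroke, from 0 (shut) to 100 (fully open); "delta_pos": the shift along the tool's x, y, z in cm, a list of three; "turn": the turn, a rotation vector about the tool's x, y, z in rad, a list of three. A call has 1 to 12 rows; each row shifts and turns the commanded pose from where the row before left it, along the tool's axes as they then stand; what a row does not reach is not made up. A row lasts 1/12 s, in which the tool goes at most 41.7 mm and 7.16 degrees, less where a joint would pass 70% of its speed; a pose out of reach is approached as far as the arm can. A call with a gripper value outside its range is refused whole. The fingers move at their own pace and stop on an object; "grip_force" is the grip in N (left out, the last holds). Time passes only in rows, so rows that do not move let the fingers close. It gives the time, the measured TCP pose, the force, the opening and the grip force at its end, in the units of the state.
- arm.get_obs(): the state, without advancing time (a new reading comes with each control period).
- arm.read_camera(name): name is "scene" or "top" or "wrist"; returns the picture (384x512x3 uint8, blue, green, red); there is no depth.
- arm.camera_model(name): a dict with "K" (3x3 intrinsics, pixels), "world_from_camera" (4x4, takes a point from camera to world coordinates). Camera axes: x right, y up, looking along -z (the intrinsics and any distortion apply to the point x, -y, -z); pixel columns grow to the right and rows downward; lengths in m; the calibration is good to about 2 mm. The wrist camera is an equidistant fisheye: a pixel r from the principal point sees the ray r / f radians off the axis. A picture is of the moment at which its call begins: read the wrist's pose just before it. camera_model takes no time and is no camera call; for the wrist camera it gives the pose at the moment of the call.
- arm.finish_job(): hands the job in; it is judged then, once.
The state is a dict: "time_s": time; "q": joint angles; "qd": joint speeds; "joint_efforts": joint torques, N m; "tool_pos": TCP position; "ee_rot": TCP orientation; "ft_force": force on the tool from outside, world axes, zero at the start; "wrist_torque": the same for the moment, N m; "grip_width": opening from 0.0 (shut) to 1.0 (fully open); "gripper_force": force on a finger pad.
Only numpy, scipy, OpenCV 4.12 (cv2) and the standard library are available. Lean on these libraries where they do the work, as an engineer would, in place of code of your own. Each camera call takes 0.05 s, during which the arm holds its last target. There are 200 camera calls.

### The job

The next mould needs the wide sweep template. Take the narrow template off the screw of the upright board and stand it upright in the empty pocket of the wooden tray; then pluck the wide stepped template out of its pocket, hang its keyhole over the same screw head and slide it down until it is fully home and hangs there by itself, upright and released. Leave the plain strip in its pocket, and do not shove or knock over the clay pots or the clay sleeve.

Things in the scene. Friction and masses are not known exactly. Their poses are not given: they have to be found in the camera images.
- wide_mid (a point): Centre of the wide template: loose plywood plate 10 mm thick, 160 tall, 90 g, upright in a tray pocket. x = plate normal, y = width, z = up; same front and back. From its bottom edge: 110 mm wide up to 60, 84 wide (stepped shoulders) to 95, then a tab 40 wide to 160, gripped across the 10 mm from above. This point is 80 mm above the bottom edge, which has a 30 x 10 mm notch in its middle.
- wide_tab (a point): Grip point of the wide template: centre of its tab, 138 mm above its bottom edge (22 mm below its top). Same axes.
- wide_seat (a point): Point in the wide template's keyhole, mid thickness, 74.5 mm above the bottom edge; it meets screw when locked. The keyhole goes right through: octagonal entry hole 24 mm across, its centre 48 mm above the bottom edge (26.5 mm below this point), and an 11 mm wide slot up from it to a flat end 78 mm above the bottom edge, which rests on the shank when locked.
- narrow_mid (a point): Centre of the narrow template, which at first hangs locked on the screw: like the wide one (thickness, height, mass, tab, keyhole, axes) but 76 mm wide up to 95 mm, without steps. 80 mm above its bottom edge. It comes off by raising it 26.5 mm, so that the entry hole surrounds the head, then drawing it along the board's +x clear of the head (at least 18 mm, 30 is ample).
- narrow_tab (a point): Grip point of the narrow template: centre of its tab, 138 mm above its bottom edge. Same axes.
- screw (a point): Middle of the screw's bare shank, 100 mm above the table. x = level, out of the board's face, y = along the face, z = up. Shank 7 mm in diameter, 14 long from face to head; head 16 mm in diameter, 5 thick, ending 12 mm from this point. Fixed board 150 mm wide, 22 thick, top 120 mm above the table, on a foot 12 mm high reaching 63 mm out in front. Locked, a tab point is 163.5 mm above the table.
- vacant_pocket (a point): Centre of the floor of the tray's empty pocket, 6 mm above the table; x = across the pocket (18 mm), y = along it (118 mm), z up; 45 mm deep. Templates stand in the pockets on their bottom edge, normal along the pocket's x. Which of the three pockets is empty changes from run to run.
- tray: Fixed wooden pocket tray 130 (x) by 142 (y) by 51 mm high; origin at the centre of its underside; three equal parallel pockets, centred at x = -44, 0 and +44 mm.
- strip_mid (a point): Centre of the plain plywood strip (10 by 60 by 140 mm, no keyhole, no tab) standing in the third pocket, to be left there; x = thickness, y = width, z = up; this point is 70 mm above its bottom edge.
- pots_mid (a point): Stack of brown fireclay pots, 74 mm in diameter, 108 mm tall, loose on the table between tray and board; centre half-way up.
- sleeve_mid (a point): Square open brown fireclay sleeve, 66 by 66 by 90 mm tall, loose on the table; centre half-way up.
Things that resemble listed ones, but are neither listed nor needed, are in the scene too. Leave any orange look-alike of the part that bears wide_mid alone.

How it is judged:
On the way, in this order (a step that is already met when the one before it is completed fails the run):
1. the narrow template stands in the empty pocket (x of narrow_mid in the frame of vacant_pocket between -0.02 and 0.02 m and y of narrow_mid in the frame of vacant_pocket between -0.03 and 0.03 m and z of narrow_mid in the frame of vacant_pocket between 0.074 and 0.086 m and angle between narrow_mid's own z axis and vertical below 0.25 rad), for 0.2 s.
2. the wide template is locked on the screw (x of wide_seat in the frame of screw between -0.0035 and 0.0035 m and y of wide_seat in the frame of screw between -0.004 and 0.004 m and z of wide_seat in the frame of screw between -0.0035 and 0.0035 m and angle between wide_seat's own z axis and vertical below 0.12 rad and angle between the x axis of wide_seat and the x axis of screw, either way round below 0.2 rad), for 0.2 s.
At the end, for the whole second after the job is handed in: Narrow template stands in the once empty pocket (centre within 20 mm across, 30 mm along, 74-86 mm above its floor, lean < 0.25 rad); wide one locked: seat within 3.5 mm of screw point in board x and z, 4 mm in y, tilt < 0.12, parallel < 0.2 rad; both at rest (all of step 1 and all of step 2 and linear speed of each of wide, narrow below 0.02 m/s); the robot touches nothing.
It fails at once if the plain strip is pulled out or shoved over (distance of strip_mid from where it was at the start of the episode above 0.03 m).
It fails at once if the clay pots are shoved or knocked over (distance of pots_mid from where it was at the start of the episode above 0.02 m).
It fails at once if the clay sleeve is shoved or knocked over (distance of sleeve_mid from where it was at the start of the episode above 0.02 m).
It also fails if it takes over 66 s, if anything falls off the work surface, if the arm or the gripper's body presses on something with over 40 N, if the wrist force passes 120 N, or if a joint passes its speed limit or range.

## Working session

There is one attempt and no reset: what is moved stays moved. The work goes in short steps, Python scripts to look and compute and a tool call to move; the robot and the scene stay as the last step left them, time stands still between calls to the robot, and variables do not carry over. Pictures are saved under pics/ and viewed, at most 10 in all, crops included, and the job is handed in when it is done.

Besides the shell and the picture viewer there is one more tool, called after "Emit:" as name(argument=value, ...), one argument or row to a line, values as JSON. jog_arm: Moves the arm, as the interface text tells. Its arguments: {"type":"object","properties":{"rows":{"type":"array"},"grip_force":{"type":"number"}},"required":["rows"]}

```bash
mkdir -p pics; python3 - <<'E'
from rig import arm
import cv2
for n in ("scene","top"):
    im=arm.read_camera(n); cv2.imwrite(f"pics/{n}0.png",im)
    print(n,arm.camera_model(n))
o=arm.get_obs();print(o)
E
```

```text
scene {'K': array([[448.03622425,   0.        , 252.02233   ],
       [  0.        , 448.03622425, 189.7122475 ],
       [  0.        ,   0.        ,   1.        ]]), 'world_from_camera': array([[-0.49868279, -0.68669106,  0.52893371,  1.09930627],
       [ 0.86665398, -0.40560274,  0.29051212,  0.28843366],
       [ 0.01504489,  0.6032759 ,  0.79739064,  0.98351146],
       [ 0.        ,  0.        ,  0.        ,  1.        ]])}
top {'K': array([[438.30597221,   0.        , 251.37885465],
       [  0.        , 438.30597221, 188.17248345],
       [  0.        ,   0.        ,   1.        ]]), 'world_from_camera': array([[ 0.0151203 ,  0.99660218, -0.08096586,  0.45576983],
       [-0.99969824,  0.01349996, -0.0205229 , -0.00928148],
       [-0.01936013,  0.08125174,  0.99650556,  0.92296792],
       [ 0.        ,  0.        ,  0.        ,  1.        ]])}
{'time_s': 0.1, 'q': array([ 1.07240978e+00,  1.24448394e-01,  1.65153305e+00, -1.24452300e-05,
        1.36749090e+00, -8.26104793e-02]), 'qd': array([-0.00044687, -0.00213538, -0.00232236,  0.00068854,  0.00145706,
       -0.0008027 ]), 'joint_efforts': array([ 7.95479227e-04, -4.24931681e+01, -3.66653180e+01, -1.01886051e-04,
        3.87985376e-03,  2.27974567e-05]), 'tool_pos': array([0.26246247, 0.59441135, 0.40357272]), 'ee_rot': array([[-9.14804099e-01,  4.03896858e-01, -8.87799884e-04],
       [ 4.03897808e-01,  9.14802610e-01, -1.65685663e-03],
       [ 1.42962465e-04, -1.87427966e-03, -9.99998233e-01]]), 'ft_force': array([-0.34873617, -0.16882107, -0.49051102]), 'wrist_torque': array([ 0.03449363, -0.02105438,  0.00519661]), 'gripper_force': 0.0, 'grip_width': 0.9997608014495958}
```

View pics/scene0.png

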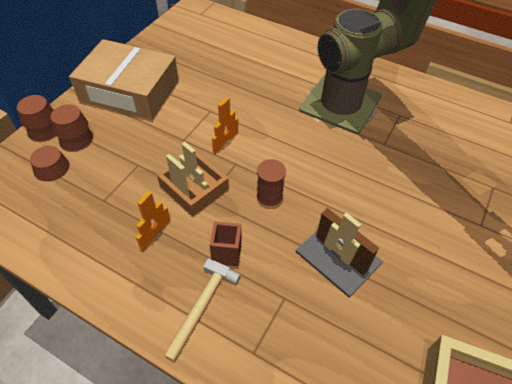

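View pics/top0.png

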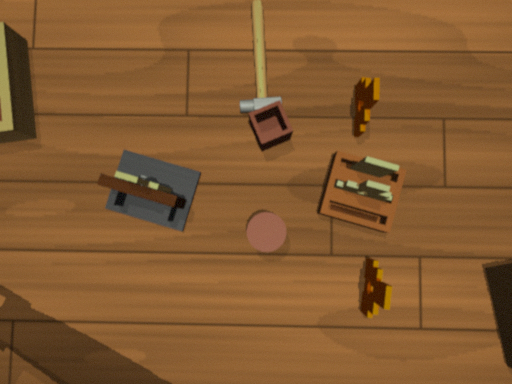

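Scene view: tray ~(193,180), board with narrow template ~(343,245), pots (270,182), sleeve (226,243), orange look-alikes at (225,125) and (152,220). Top view: tray (362,190), board (150,185). Enlarging both.

```bash
python3 - <<'E'
import cv2,numpy as np
s=cv2.imread("pics/scene0.png");t=cv2.imread("pics/top0.png")
def c(im,x,y,w=100,h=75,f=4):
    p=cv2.resize(im[y:y+h,x:x+w],None,fx=f,fy=f,interpolation=cv2.INTER_CUBIC)
    for k in range(0,w,20): cv2.putText(p,str(x+k),(k*f,10),0,.35,(255,255,255),1);cv2.line(p,(k*f,0),(k*f,4),(255,255,255),1)
    for k in range(0,h,20): cv2.putText(p,str(y+k),(0,k*f+4),0,.35,(255,255,255),1)
    return p
cv2.imwrite("pics/crop1.png",np.vstack([np.hstack([c(t,312,148,100,75),c(t,95,148,100,75)]),np.hstack([c(s,145,138),c(s,295,205)])]))
E
```

```text
(no output)
```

View pics/crop1.png

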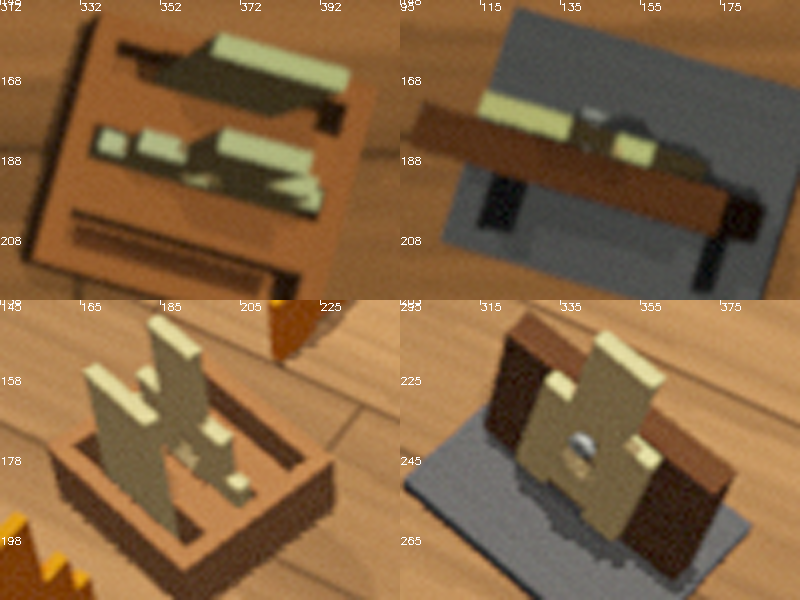

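Top crops: narrow tab top at (126.5,177.3). Wide one (stepped, pale plywood, in the middle pocket) has its tab top at (378.5,185.5). Strip top is at (382.3,163.5), and the empty pocket is the near one, around (357,211). In the scene view the wide tab is at (188.8,147.3) and the narrow tab at (352.8,219.8). The orange stepped plates at (225,125)/(152,220) in the scene view stand outside the tray and are the look-alikes; the pale one in the tray is the right one.

```bash
cat > h.py <<'E'
import numpy as np
from rig import arm
def ray(n,u,v,M=None):
    M=M or arm.camera_model(n);K=M["K"];T=M["world_from_camera"]
    if n=="wrist":
        a=np.array([(u-K[0,2]),(v-K[1,2])]);r=np.linalg.norm(a);th=r/K[0,0]
        d=np.r_[np.sin(th)*a/max(r,1e-9),np.cos(th)]
    else: d=np.array([(u-K[0,2])/K[0,0],(v-K[1,2])/K[1,1],1])
    return T[:3,3],T[:3,:3]@(d*[1,-1,-1])
def atz(n,u,v,z,M=None):
    o,d=ray(n,u,v,M);return o+d*(z-o[2])/d[2]
def proj(n,p,M=None):
    M=M or arm.camera_model(n);K=M["K"];T=M["world_from_camera"]
    c=(T[:3,:3].T@(np.array(p)-T[:3,3]))*[1,-1,-1]
    if n=="wrist":
        r=np.linalg.norm(c[:2]);c=np.r_[c[:2]/r*np.arctan2(r,c[2]),1]
    return (K@(c/c[2]))[:2]
E
python3 - <<'E'
from h import *
np.set_printoptions(precision=4,suppress=True)
C=lambda x,y,x0=312,y0=148:(x0+x/4,y0+y/4)
def show(k,p):print(k,p)
nt=[atz("top",*C(x-400,y,95),.1855) for x,y in((485,92),(573,120),(568,140),(478,115))]
print("narrow tab",np.mean(nt,0), "len",nt[1]-nt[0],nt[2]-nt[3]); print("scene",atz("scene",352.75,219.75,.1855))
wt=[atz("top",*C(x,y),.166) for x,y in((225,128),(313,152),(308,172),(217,150))]
print("wide tab",np.mean(wt,0),wt[1]-wt[0],wt[2]-wt[3]);print("scene",atz("scene",188.75,147.25,.166))
st=[atz("top",*C(x,y),.146) for x,y in((220,33),(350,70),(345,92),(212,55))]
print("strip",np.mean(st,0),st[1]-st[0]); print("scene",atz("scene",145+121/4,138+95/4,.146))
# tray top
tr=[atz("top",*C(x,y),.051) for x,y in((103,12),(377,90))]
print("tray",tr,np.linalg.norm(tr[1]-tr[0]))
# vacant pocket rim, near edge left end and right end
va=[atz("top",*C(x,y),.051) for x,y in((75,210),(300,272))]
print("vac",va,np.linalg.norm(va[1]-va[0]))
b=[atz("top",*C(x-400,y,95),.12) for x,y in((425,103),(730,190),(718,236),(412,145))]
print("board",np.mean(b,0),b[1]-b[0],b[2]-b[3],np.linalg.norm(b[1]-b[0]))
print("pots",atz("top",266.5,231.5,.108)); print("sleeve",atz("top",271,127,.09))
E
```

```text
narrow tab [0.5316 0.2187 0.1855] len [-0.0115 -0.0381  0.    ] [-0.0102 -0.0389  0.    ]
scene [0.5303 0.2229 0.1855]
wide tab [ 0.5247 -0.2127  0.166 ] [-0.0099 -0.0377  0.    ] [-0.009  -0.0389  0.    ]
scene [ 0.5227 -0.2086  0.166 ]
strip [ 0.5658 -0.2254  0.146 ] [-0.0159 -0.0573  0.    ]
scene [ 0.565  -0.2217  0.146 ]
tray [array([ 0.6036, -0.1632,  0.051 ]), array([ 0.5661, -0.2989,  0.051 ])] 0.140832001292764
vac [array([ 0.5042, -0.1492,  0.051 ]), array([ 0.4751, -0.2599,  0.051 ])] 0.11444444683751001
board [0.5146 0.2173 0.12  ] [-0.0385 -0.1431  0.    ] [-0.0401 -0.1434  0.    ] 0.1482208317314049
pots [ 0.442  -0.0217  0.108 ]
sleeve [ 0.6422 -0.0282  0.09  ]
```

```bash
cat >> h.py <<'E'
def plan(x,y,zg,N,yaw=np.deg2rad(-15.3)):
    "per-row tool delta (cm) and turn for N rows to put the grasp point at x,y,zg, level, tool y at yaw"
    from scipy.spatial.transform import Rotation as Ro
    o=arm.get_obs();R=o["ee_rot"];p=o["tool_pos"]
    yt=np.array([np.cos(yaw),np.sin(yaw),0]);zt=np.array([0,0,-1.]);Rt=np.c_[np.cross(yt,zt),yt,zt]
    w=Ro.from_matrix(R.T@Rt).as_rotvec()/N
    t=np.array([x,y,zg+.155])-p
    A=sum(R@Ro.from_rotvec(w*k).as_matrix() for k in range(N))
    d=np.linalg.solve(A,t)*100
    print("rows",N,"delta_cm",d.round(3),"turn",w.round(4),"len mm",round(np.linalg.norm(d)*10,1),"total tool cm",(R.T@t*100).round(2))
    print("t",round(o["time_s"],2),"grasp now",(p+R[:,2]*.155).round(4),"yaw",np.rad2deg(np.arctan2(R[1,1],R[0,1])).round(2),"tilt",R[:,2].round(4),"F",o["ft_force"].round(1),"w",round(o["grip_width"],3),"gf",round(o["gripper_force"],1))
E
python3 -c "
from h import *
plan(.531,.2205,.245,14)"
```

```text
rows 14 delta_cm [-3.552  0.457  0.026] turn [-1.000e-04  1.000e-04  1.016e-01] len mm 35.8 total tool cm [-39.67 -23.36   0.4 ]
t 0.1 grasp now [0.2623 0.5942 0.2486] yaw 66.18 tilt [-9.0e-04 -1.7e-03 -1.0e+00] F [-0.3 -0.2 -0.5] w 1.0 gf 0.0
```

Emit:
jog_arm(
  rows=[
    {"jaw": 100, "delta_pos": [-3.55, 0.46, 0.03], "turn": [0, 0, 0.1016]},
    {"jaw": 100, "delta_pos": [-3.55, 0.46, 0.03], "turn": [0, 0, 0.1016]},
    {"jaw": 100, "delta_pos": [-3.55, 0.46, 0.03], "turn": [0, 0, 0.1016]},
    {"jaw": 100, "delta_pos": [-3.55, 0.46, 0.03], "turn": [0, 0, 0.1016]},
    {"jaw": 100, "delta_pos": [-3.55, 0.46, 0.03], "turn": [0, 0, 0.1016]},
    {"jaw": 100, "delta_pos": [-3.55, 0.46, 0.03], "turn": [0, 0, 0.1016]},
    {"jaw": 100, "delta_pos": [-3.55, 0.46, 0.03], "turn": [0, 0, 0.1016]},
    {"jaw": 100, "delta_pos": [-3.55, 0.46, 0.03], "turn": [0, 0, 0.1016]},
    {"jaw": 100, "delta_pos": [-3.55, 0.46, 0.03], "turn": [0, 0, 0.1016]},
    {"jaw": 100, "delta_pos": [-3.55, 0.46, 0.03], "turn": [0, 0, 0.1016]},
    {"jaw": 100, "delta_pos": [-3.55, 0.46, 0.03], "turn": [0, 0, 0.1016]},
    {"jaw": 100, "delta_pos": [-3.55, 0.46, 0.03], "turn": [0, 0, 0.1016]},
  ],
)

```text
time_s: 1.1
tool_pos: [0.5308, 0.2908, 0.4004]
ee_rot: [[0.069, 0.998, -0.001], [0.998, -0.069, -0.0], [-0.001, -0.001, -1.0]]
ft_force: [0.4, -0.2, -0.4]
grip_width: 1.0
gripper_force: 0.0
```

Emit:
jog_arm(
  rows=[
    {"jaw": 100, "delta_pos": [-3.55, 0.46, 0.03], "turn": [0, 0, 0.1016]},
    {"jaw": 100, "delta_pos": [-3.55, 0.46, 0.03], "turn": [0, 0, 0.1016]},
    {"jaw": 50, "delta_pos": [0, 0, 0], "turn": [0, 0, 0]},
    {"jaw": 50, "delta_pos": [0, 0, 0], "turn": [0, 0, 0]},
    {"jaw": 50, "delta_pos": [0, 0, 0], "turn": [0, 0, 0]},
  ],
)

```text
time_s: 1.52
tool_pos: [0.5312, 0.221, 0.4002]
ee_rot: [[0.264, 0.965, -0.0], [0.965, -0.264, 0.0], [0.0, -0.001, -1.0]]
ft_force: [0.0, 1.1, -0.0]
grip_width: 0.599
gripper_force: 0.0
```

```bash
python3 - <<'E'
from h import *
import cv2
plan(.531,.2205,.1635,6)
M=arm.camera_model("wrist");im=arm.read_camera("wrist");cv2.imwrite("pics/w1.png",im)
print(M)
print(proj("wrist",[.531,.2205,.1855],M))
E
```

```text
rows 6 delta_cm [-0.01  -0.     1.362] turn [-0.0001 -0.     -0.    ] len mm 13.6 total tool cm [-0.06  0.    8.17]
t 1.52 grasp now [0.5311 0.2211 0.2452] yaw -15.31 tilt [-4.e-04  3.e-04 -1.e+00] F [ 0.   1.1 -0. ] w 0.599 gf 0.0
{'K': array([[297.31863964,   0.        , 255.50632194],
       [  0.        , 297.31863964, 191.25004995],
       [  0.        ,   0.        ,   1.        ]]), 'world_from_camera': array([[ 9.64394242e-01,  2.52358724e-01,  7.91127049e-02,
         5.49937559e-01],
       [-2.64468581e-01,  9.20618362e-01,  2.87259813e-01,
         2.94513408e-01],
       [-3.40088738e-04, -2.97954535e-01,  9.54580002e-01,
         3.69993062e-01],
       [ 0.00000000e+00,  0.00000000e+00,  0.00000000e+00,
         1.00000000e+00]])}
[257.55443898 218.00770213]
```

View pics/w1.png

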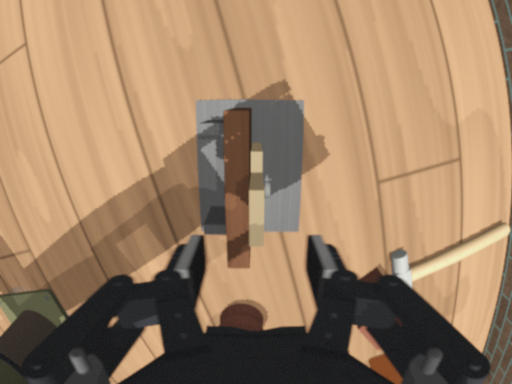

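Tab top centre at (257,217) in the wrist view against a prediction of (257.6,218), so the estimate is right. Descend and grip.

Emit:
jog_arm(
  rows=[
    {"jaw": 50, "delta_pos": [-0.05, 0, 2], "turn": [0, 0, 0]},
    {"jaw": 50, "delta_pos": [0, 0, 2], "turn": [0, 0, 0]},
    {"jaw": 50, "delta_pos": [0, 0, 2], "turn": [0, 0, 0]},
    {"jaw": 50, "delta_pos": [0, 0, 1.2], "turn": [0, 0, 0]},
    {"jaw": 50, "delta_pos": [0, 0, 1], "turn": [0, 0, 0]},
    {"jaw": 50, "delta_pos": [0, 0, 0], "turn": [0, 0, 0]},
    {"jaw": 0, "delta_pos": [0, 0, 0], "turn": [0, 0, 0]},
    {"jaw": 0, "delta_pos": [0, 0, 0], "turn": [0, 0, 0]},
    {"jaw": 0, "delta_pos": [0, 0, 0], "turn": [0, 0, 0]},
    {"jaw": 0, "delta_pos": [0, 0, 0], "turn": [0, 0, 0]},
    {"jaw": 0, "delta_pos": [0, 0, 0], "turn": [0, 0, 0]},
    {"jaw": 0, "delta_pos": [0, 0, 0], "turn": [0, 0, 0]},
  ],
  grip_force=40,
)

```text
time_s: 2.57
tool_pos: [0.5315, 0.2207, 0.32]
ee_rot: [[0.264, 0.964, 0.002], [0.964, -0.264, 0.001], [0.002, 0.002, -1.0]]
ft_force: [0.3, 1.0, 3.4]
grip_width: 0.111
gripper_force: 41.4
```

```bash
python3 -c "
from h import *
plan(.531,.2205,.1635,6)
M=arm.camera_model('wrist')
n=np.array([np.cos(.267),-np.sin(.267),0])
"
```

```text
rows 6 delta_cm [-0.005 -0.008  0.026] turn [ 0.0004 -0.0003 -0.0001] len mm 0.3 total tool cm [-0.03 -0.05  0.15]
t 2.57 grasp now [0.5319 0.2208 0.165 ] yaw -15.33 tilt [ 0.0025  0.0011 -1.    ] F [0.3 1.  3.4] w 0.111 gf 41.4
```

Emit:
jog_arm(
  rows=[
    {"jaw": 0, "delta_pos": [0, 0, -0.65], "turn": [0, 0, 0]},
    {"jaw": 0, "delta_pos": [0, 0, -0.7], "turn": [0, 0, 0]},
    {"jaw": 0, "delta_pos": [0, 0, -0.7], "turn": [0, 0, 0]},
    {"jaw": 0, "delta_pos": [0, 0, -0.6], "turn": [0, 0, 0]},
    {"jaw": 0, "delta_pos": [0, 0, 0], "turn": [0, 0, 0]},
    {"jaw": 0, "delta_pos": [0, 0, 0], "turn": [0, 0, 0]},
  ],
)

```text
time_s: 3.07
tool_pos: [0.5312, 0.2205, 0.3457]
ee_rot: [[0.264, 0.964, 0.001], [0.964, -0.264, 0.0], [0.001, 0.001, -1.0]]
ft_force: [-0.2, 0.1, -1.2]
grip_width: 0.111
gripper_force: 40.8
```

Emit:
jog_arm(
  rows=[
    {"jaw": 0, "delta_pos": [0, 0.5, 0], "turn": [0, 0, 0]},
    {"jaw": 0, "delta_pos": [0, 0.5, 0], "turn": [0, 0, 0]},
    {"jaw": 0, "delta_pos": [0, 0.5, 0], "turn": [0, 0, 0]},
    {"jaw": 0, "delta_pos": [0, 0.5, 0], "turn": [0, 0, 0]},
    {"jaw": 0, "delta_pos": [0, 0.5, 0], "turn": [0, 0, 0]},
    {"jaw": 0, "delta_pos": [0, 0.5, 0], "turn": [0, 0, 0]},
    {"jaw": 0, "delta_pos": [0, 0.5, 0], "turn": [0, 0, 0]},
    {"jaw": 0, "delta_pos": [0, 0, 0], "turn": [0, 0, 0]},
  ],
)

```text
time_s: 3.73
tool_pos: [0.5658, 0.211, 0.345]
ee_rot: [[0.265, 0.964, 0.0], [0.964, -0.265, -0.0], [0.0, 0.0, -1.0]]
ft_force: [-1.5, -0.5, -1.5]
grip_width: 0.11
gripper_force: 40.8
```

```bash
python3 - <<'E'
from h import *
import cv2
plan(.481,-.202,.30,18)
im=arm.read_camera("scene");cv2.imwrite("pics/s1.png",cv2.resize(im[195:285,290:390],None,fx=6,fy=6,interpolation=cv2.INTER_CUBIC))
E
```

```text
rows 18 delta_cm [-2.337  0.153 -0.611] turn [ 0.     -0.     -0.0001] len mm 24.2 total tool cm [-42.07   2.77 -11.  ]
t 3.73 grasp now [0.5658 0.2109 0.19  ] yaw -15.35 tilt [ 3.e-04 -1.e-04 -1.e+00] F [-1.5 -0.5 -1.5] w 0.11 gf 40.8
```

View pics/s1.png

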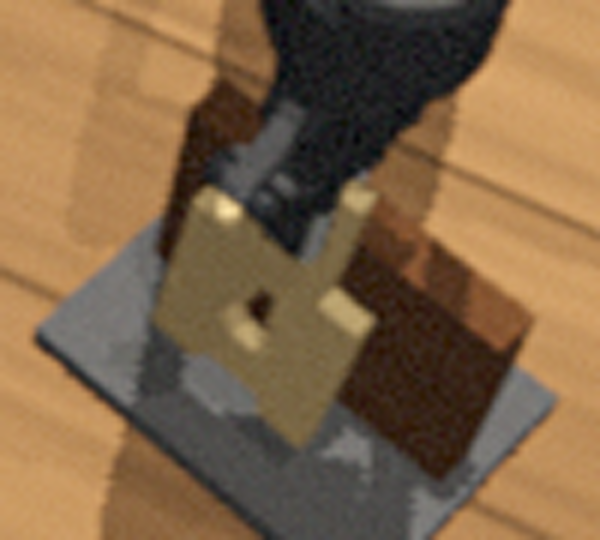

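The template is clear of the head and firmly gripped; its tab and edges lean with the board's own edges, so it hangs straight. Lift and carry.

Emit:
jog_arm(
  rows=[
    {"jaw": 0, "delta_pos": [0, 0, -2.2], "turn": [0, 0, 0]},
    {"jaw": 0, "delta_pos": [0, 0, -2.2], "turn": [0, 0, 0]},
    {"jaw": 0, "delta_pos": [0, 0, -2.2], "turn": [0, 0, 0]},
    {"jaw": 0, "delta_pos": [0, 0, -2.2], "turn": [0, 0, 0]},
    {"jaw": 0, "delta_pos": [0, 0, -2.2], "turn": [0, 0, 0]},
    {"jaw": 0, "delta_pos": [-2, 0.1, 0], "turn": [0, 0, 0]},
    {"jaw": 0, "delta_pos": [-2.5, 0.2, 0], "turn": [0, 0, 0]},
    {"jaw": 0, "delta_pos": [-2.5, 0.2, 0], "turn": [0, 0, 0]},
    {"jaw": 0, "delta_pos": [-2.5, 0.2, 0], "turn": [0, 0, 0]},
    {"jaw": 0, "delta_pos": [-2.5, 0.2, 0], "turn": [0, 0, 0]},
    {"jaw": 0, "delta_pos": [-2.5, 0.2, 0], "turn": [0, 0, 0]},
    {"jaw": 0, "delta_pos": [-2.5, 0.2, 0], "turn": [0, 0, 0]},
  ],
)

```text
time_s: 4.78
tool_pos: [0.5318, 0.0429, 0.4551]
ee_rot: [[0.264, 0.965, 0.0], [0.965, -0.264, 0.0], [0.0, 0.0, -1.0]]
ft_force: [0.4, -0.6, -1.4]
grip_width: 0.113
gripper_force: 40.9
```

Emit:
jog_arm(
  rows=[
    {"jaw": 0, "delta_pos": [-2.5, 0.2, 0], "turn": [0, 0, 0]},
    {"jaw": 0, "delta_pos": [-2.5, 0.2, 0], "turn": [0, 0, 0]},
    {"jaw": 0, "delta_pos": [-2.5, 0.2, 0], "turn": [0, 0, 0]},
    {"jaw": 0, "delta_pos": [-2.5, 0.2, 0], "turn": [0, 0, 0]},
    {"jaw": 0, "delta_pos": [-2.5, 0.2, 0], "turn": [0, 0, 0]},
    {"jaw": 0, "delta_pos": [-2.5, 0.2, 0], "turn": [0, 0, 0]},
    {"jaw": 0, "delta_pos": [-2.5, 0.2, 0], "turn": [0, 0, 0]},
    {"jaw": 0, "delta_pos": [-2.5, 0.2, 0], "turn": [0, 0, 0]},
    {"jaw": 0, "delta_pos": [-2.5, 0, 0], "turn": [0, 0, 0]},
    {"jaw": 0, "delta_pos": [-2, 0, 0], "turn": [0, 0, 0]},
    {"jaw": 0, "delta_pos": [0, 0, 0], "turn": [0, 0, 0]},
    {"jaw": 0, "delta_pos": [0, 0, 0], "turn": [0, 0, 0]},
  ],
)

```text
time_s: 5.78
tool_pos: [0.4828, -0.1972, 0.455]
ee_rot: [[0.266, 0.964, -0.0], [0.964, -0.266, 0.001], [0.001, -0.0, -1.0]]
ft_force: [0.2, 1.1, -0.6]
grip_width: 0.114
gripper_force: 40.9
```

```bash
python3 - <<'E'
from h import *
import cv2
plan(.481,-.202,.30,6)
M=arm.camera_model("wrist");im=arm.read_camera("wrist");cv2.imwrite("pics/w2.png",cv2.resize(im[80:330,120:420],None,fx=2.4,fy=2.4,interpolation=cv2.INTER_CUBIC))
n=np.array([np.cos(.267),-np.sin(.267),0]);a=np.array([np.sin(.267),np.cos(.267),0]);c=np.array([.481,-.202,0])
P=lambda p:((proj("wrist",p,M)-[120,80])*2.4).round(0)
print("wide tab top",P(c+.044*n+[0,0,.166]),"vac rim ends", [P(c+i*.009*n+j*.059*a+[0,0,.051]) for i,j in((-1,1),(1,1),(1,-1),(-1,-1))])
o=arm.get_obs();g=o["tool_pos"]+o["ee_rot"][:,2]*.155
print("plate bottom corners expected",[P(g+i*.005*n+j*.038*a-[0,0,.138]) for i,j in((-1,1),(1,1),(1,-1),(-1,-1))])
print("tab top",[P(g+i*.005*n+j*.02*a+[0,0,.022]) for i,j in((-1,1),(1,1))])
E
```

```text
rows 6 delta_cm [-0.085 -0.008 -0.   ] turn [-0.     -0.0001 -0.0004] len mm 0.9 total tool cm [-0.51 -0.05 -0.  ]
t 5.78 grasp now [ 0.4828 -0.1971  0.3   ] yaw -15.43 tilt [-0.e+00  5.e-04 -1.e+00] F [ 0.2  1.1 -0.6] w 0.114 gf 40.9
wide tab top [442. 267.] vac rim ends [array([309.,  93.]), array([344.,  93.]), array([343., 307.]), array([311., 307.])]
plate bottom corners expected [array([315., 151.]), array([342., 151.]), array([341., 341.]), array([316., 341.])]
tab top [array([303., 402.]), array([364., 402.])]
```

View pics/w2.png

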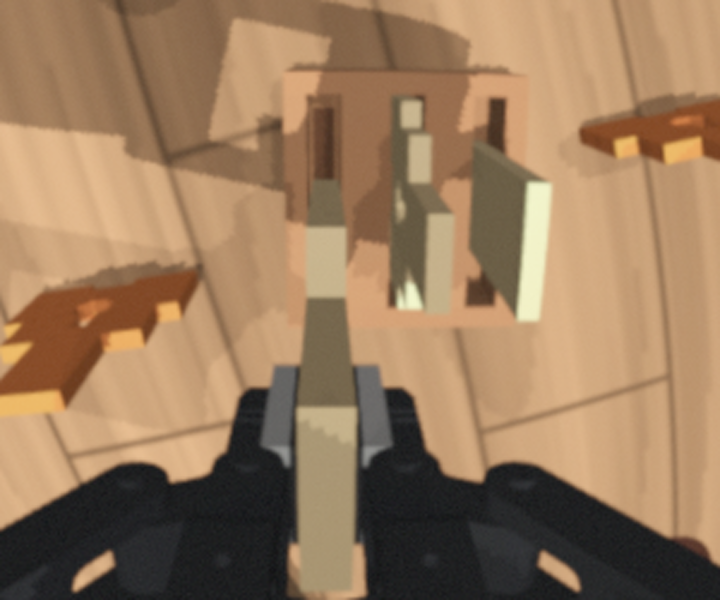

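```bash
python3 - <<'E'
from h import *
M=arm.camera_model("wrist")
n=np.array([np.cos(.267),-np.sin(.267),0]);a=np.array([np.sin(.267),np.cos(.267),0])
P=lambda p:((proj("wrist",p,M)-[120,80])*2.4).round(0)
o=arm.get_obs();g=o["tool_pos"]+o["ee_rot"][:,2]*.155
for th in (0,.05,.1,-.05,):
  for off in (0,-.004):
    f=lambda y,z:P(g+off*a+(y*np.cos(th)-z*np.sin(th))*a+np.array([0,0,y*np.sin(th)+z*np.cos(th)]))[1]
    print(th,off,"bottom",f(.038,-.138),"shoulder out",f(.038,-.043),"in",f(.02,-.043),"top left",f(.02,.022),"top right",f(-.02,.022))
E
```

```text
0 0 bottom 153.0 shoulder out 209.0 in 280.0 top left 406.0 top right 587.0
0 -0.004 bottom 164.0 shoulder out 225.0 in 295.0 top left 427.0 top right 601.0
0.05 0 bottom 136.0 shoulder out 202.0 in 273.0 top left 415.0 top right 587.0
0.05 -0.004 bottom 146.0 shoulder out 219.0 in 289.0 top left 436.0 top right 601.0
0.1 0 bottom 118.0 shoulder out 196.0 in 267.0 top left 424.0 top right 587.0
0.1 -0.004 bottom 129.0 shoulder out 213.0 in 282.0 top left 445.0 top right 601.0
-0.05 0 bottom 171.0 shoulder out 216.0 in 287.0 top left 397.0 top right 586.0
-0.05 -0.004 bottom 181.0 shoulder out 232.0 in 302.0 top left 418.0 top right 600.0
```

Wrist crop: pocket left end at (307–341, 95) as predicted. The plate end's bottom is at (326,180), so it leans about 0.06 rad in its own plane, which does no harm in the 118 mm pocket. Insert.

Emit:
jog_arm(
  rows=[
    {"jaw": 0, "delta_pos": [0, -0.1, 1], "turn": [0, 0.02, 0]},
    {"jaw": 0, "delta_pos": [0, 0, 2], "turn": [0, 0.02, 0]},
    {"jaw": 0, "delta_pos": [0, 0, 2], "turn": [0, 0.02, 0]},
    {"jaw": 0, "delta_pos": [0, 0, 2], "turn": [0, 0, 0]},
    {"jaw": 0, "delta_pos": [0, 0, 1.5], "turn": [0, 0, 0]},
    {"jaw": 0, "delta_pos": [0, 0, 1.5], "turn": [0, 0, 0]},
    {"jaw": 0, "delta_pos": [0, 0, 1.5], "turn": [0, 0, 0]},
    {"jaw": 0, "delta_pos": [0, 0, 0.5], "turn": [0, 0, 0]},
    {"jaw": 0, "delta_pos": [0, 0, 0], "turn": [0, 0, 0]},
  ],
)

```text
time_s: 6.58
tool_pos: [0.4832, -0.1899, 0.3328]
ee_rot: [[0.263, 0.965, 0.012], [0.963, -0.263, 0.06], [0.061, -0.004, -0.998]]
ft_force: [-0.4, -1.1, -1.1]
grip_width: 0.108
gripper_force: 40.8
```

```bash
python3 - <<'E'
from h import *
plan(.481,-.202,.146,6)
E
```

```text
rows 6 delta_cm [-0.222  0.019  0.522] turn [-0.0007 -0.0102  0.0002] len mm 5.7 total tool cm [-1.41  0.12  3.09]
t 6.58 grasp now [ 0.4851 -0.1806  0.178 ] yaw -15.24 tilt [ 0.0122  0.0604 -0.9981] F [-0.4 -1.1 -1.1] w 0.108 gf 40.8
```

Emit:
jog_arm(
  rows=[
    {"jaw": 0, "delta_pos": [-0.7, 0.05, 0], "turn": [0, 0, 0]},
    {"jaw": 0, "delta_pos": [-0.7, 0, 0], "turn": [0, 0, 0]},
    {"jaw": 0, "delta_pos": [-0.7, 0, 0], "turn": [0, 0, 0]},
    {"jaw": 0, "delta_pos": [0, 0, 1], "turn": [0, 0, 0]},
    {"jaw": 0, "delta_pos": [0, 0, 1], "turn": [0, 0, 0]},
    {"jaw": 0, "delta_pos": [0, 0, 0.6], "turn": [0, 0, 0]},
    {"jaw": 0, "delta_pos": [0, 0, 0.3], "turn": [0, 0, 0]},
    {"jaw": 0, "delta_pos": [0, 0, 0], "turn": [0, 0, 0]},
    {"jaw": 0, "delta_pos": [0, 0, 0], "turn": [0, 0, 0]},
  ],
)

```text
time_s: 7.33
tool_pos: [0.479, -0.2097, 0.3045]
ee_rot: [[0.264, 0.965, 0.015], [0.963, -0.264, 0.058], [0.06, -0.001, -0.998]]
ft_force: [-0.8, 0.2, -1.3]
grip_width: 0.111
gripper_force: 40.8
```

```bash
python3 - <<'E'
from h import *
import cv2
plan(.481,-.202,.144,6)
im=arm.read_camera("scene");cv2.imwrite("pics/s2.png",cv2.resize(im[120:220,130:250],None,fx=5,fy=5,interpolation=cv2.INTER_CUBIC))
E
```

```text
rows 6 delta_cm [ 0.129 -0.001  0.096] turn [-0.0002 -0.0101 -0.    ] len mm 1.6 total tool cm [ 0.76 -0.01  0.59]
t 7.33 grasp now [ 0.4813 -0.2006  0.1497] yaw -15.31 tilt [ 0.015   0.0584 -0.9982] F [-0.8  0.2 -1.3] w 0.111 gf 40.8
```

View pics/s2.png

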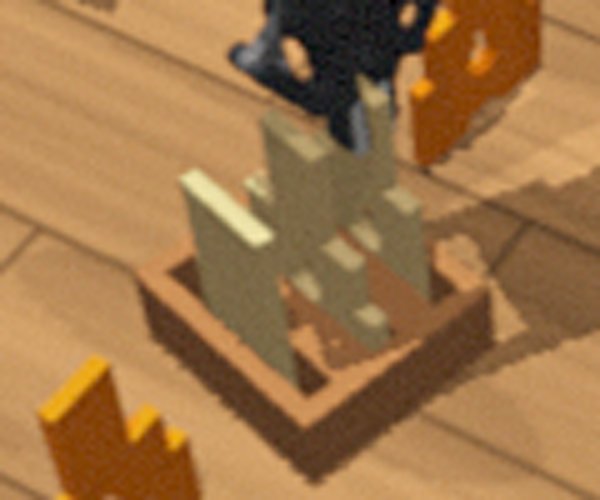

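The narrow plate stands in the near pocket (crop ~(400,240)), upright and 4 mm above the floor. Lower and release with a limited opening.

Emit:
jog_arm(
  rows=[
    {"jaw": 0, "delta_pos": [0, 0, 0.2], "turn": [0, 0, 0]},
    {"jaw": 0, "delta_pos": [0, 0, 0.2], "turn": [0, 0, 0]},
    {"jaw": 0, "delta_pos": [0, 0, 0], "turn": [0, 0, 0]},
    {"jaw": 20, "delta_pos": [0, 0, 0], "turn": [0, 0, 0]},
    {"jaw": 30, "delta_pos": [0, 0, 0], "turn": [0, 0, 0]},
    {"jaw": 35, "delta_pos": [0, 0, 0], "turn": [0, 0, 0]},
    {"jaw": 35, "delta_pos": [0, 0, 0], "turn": [0, 0, 0]},
    {"jaw": 35, "delta_pos": [0, 0, -1.5], "turn": [0, 0, 0]},
    {"jaw": 35, "delta_pos": [0, 0, -2], "turn": [0, 0, 0]},
    {"jaw": 35, "delta_pos": [0, 0, -3], "turn": [0, 0, 0]},
    {"jaw": 35, "delta_pos": [0, 0, -3], "turn": [0, 0, 0]},
    {"jaw": 35, "delta_pos": [0, 0, 0], "turn": [0, -0.058, 0]},
  ],
)

```text
time_s: 8.38
tool_pos: [0.4787, -0.2163, 0.4034]
ee_rot: [[0.265, 0.964, 0.011], [0.964, -0.265, -0.005], [-0.002, 0.011, -1.0]]
ft_force: [0.8, -0.6, 0.9]
grip_width: 0.352
gripper_force: 0.0
```

```bash
python3 - <<'E'
from h import *
import cv2
plan(.5237,-.2107,.245,6)
M=arm.camera_model("wrist");im=arm.read_camera("wrist");cv2.imwrite("pics/w3.png",cv2.resize(im[80:330,120:420],None,fx=2.4,fy=2.4,interpolation=cv2.INTER_CUBIC))
n=np.array([np.cos(.267),-np.sin(.267),0]);a=np.array([np.sin(.267),np.cos(.267),0])
P=lambda p:((proj("wrist",p,M)-[120,80])*2.4).round(0)
for c in ([.481,-.202,.166],[.5237,-.2107,.166]):
  print([P(np.array(c)+i*.005*n+j*.02*a) for i,j in((-1,1),(1,1),(1,-1),(-1,-1))])
E
```

```text
rows 6 delta_cm [0.289 0.699 0.061] turn [ 0.0019  0.0003 -0.0002] len mm 7.6 total tool cm [1.74 4.19 0.39]
t 8.38 grasp now [ 0.4803 -0.217   0.2484] yaw -15.38 tilt [ 0.0105 -0.0046 -0.9999] F [ 0.8 -0.6  0.9] w 0.352 gf 0.0
[array([298., 191.]), array([332., 190.]), array([332., 317.]), array([300., 317.])]
[array([444., 181.]), array([477., 182.]), array([470., 307.]), array([439., 307.])]
```

View pics/w3.png

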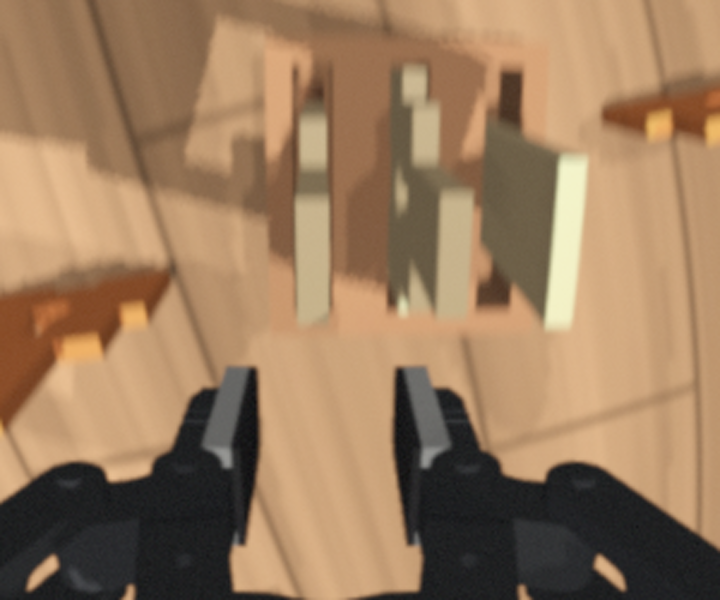

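Narrow template stands upright (crop 298–328, 192–325). The wide tab top is at (439–472, 187–317), about 2 mm towards −tool x of the prediction. Move over and grip it.

Emit:
jog_arm(
  rows=[
    {"jaw": 35, "delta_pos": [0.5, 1.4, 0], "turn": [0.0115, 0.002, 0]},
    {"jaw": 35, "delta_pos": [0.5, 1.4, 0], "turn": [0, 0, 0]},
    {"jaw": 35, "delta_pos": [0.5, 1.3, 0], "turn": [0, 0, 0]},
    {"jaw": 35, "delta_pos": [0, 0, 0], "turn": [0, 0, 0]},
    {"jaw": 35, "delta_pos": [0, 0, 0], "turn": [0, 0, 0]},
  ],
)

```text
time_s: 8.85
tool_pos: [0.5211, -0.2112, 0.3944]
ee_rot: [[0.263, 0.965, -0.012], [0.965, -0.263, 0.008], [0.005, -0.014, -1.0]]
ft_force: [0.2, -0.3, -0.4]
grip_width: 0.354
gripper_force: 0.0
```

```bash
python3 - <<'E'
from h import *
plan(.5223,-.2127,.144,6)
E
```

```text
rows 6 delta_cm [-0.023  0.038  1.59 ] turn [-0.0023 -0.0008  0.0001] len mm 15.9 total tool cm [-0.16  0.28  9.54]
t 8.85 grasp now [ 0.5193 -0.2099  0.2394] yaw -15.27 tilt [-0.012   0.0084 -0.9999] F [ 0.2 -0.3 -0.4] w 0.354 gf 0.0
```

Emit:
jog_arm(
  rows=[
    {"jaw": 35, "delta_pos": [-0.14, 0.23, 1.6], "turn": [-0.0138, -0.005, 0]},
    {"jaw": 35, "delta_pos": [0, 0, 1.6], "turn": [0, 0, 0]},
    {"jaw": 35, "delta_pos": [0, 0, 1.6], "turn": [0, 0, 0]},
    {"jaw": 35, "delta_pos": [0, 0, 1.6], "turn": [0, 0, 0]},
    {"jaw": 35, "delta_pos": [0, 0, 1.6], "turn": [0, 0, 0]},
    {"jaw": 35, "delta_pos": [0, 0, 1.5], "turn": [0, 0, 0]},
    {"jaw": 35, "delta_pos": [0, 0, 0], "turn": [0, 0, 0]},
    {"jaw": 35, "delta_pos": [0, 0, 0], "turn": [0, 0, 0]},
    {"jaw": 0, "delta_pos": [0, 0, 0], "turn": [0, 0, 0]},
    {"jaw": 0, "delta_pos": [0, 0, 0], "turn": [0, 0, 0]},
    {"jaw": 0, "delta_pos": [0, 0, 0], "turn": [0, 0, 0]},
    {"jaw": 0, "delta_pos": [0, 0, 0], "turn": [0, 0, 0]},
  ],
  grip_force=70,
)

```text
time_s: 9.85
tool_pos: [0.5232, -0.2136, 0.3017]
ee_rot: [[0.264, 0.964, 0.003], [0.964, -0.264, -0.002], [-0.001, 0.004, -1.0]]
ft_force: [-0.7, -0.5, 2.9]
grip_width: 0.107
gripper_force: 68.7
```

Emit:
jog_arm(
  rows=[
    {"jaw": 0, "delta_pos": [0, 0, 0], "turn": [0, 0, 0]},
    {"jaw": 0, "delta_pos": [0, 0, 0], "turn": [0, 0, 0]},
  ],
)

```text
time_s: 10.02
tool_pos: [0.5233, -0.2136, 0.3017]
ee_rot: [[0.264, 0.964, 0.003], [0.964, -0.264, -0.002], [-0.001, 0.004, -1.0]]
ft_force: [-1.0, 0.6, 5.4]
grip_width: 0.108
gripper_force: 69.0
```

```bash
python3 - <<'E'
from h import *
plan(.5223,-.2127,.144,6)
E
```

```text
rows 6 delta_cm [ 0.01  -0.02   0.045] turn [ 0.0007  0.0002 -0.0001] len mm 0.5 total tool cm [ 0.06 -0.12  0.27]
t 10.02 grasp now [ 0.5238 -0.214   0.1467] yaw -15.32 tilt [ 0.0034 -0.0025 -1.    ] F [-1.   0.6  5.4] w 0.108 gf 69.0
```

Emit:
jog_arm(
  rows=[
    {"jaw": 0, "delta_pos": [0, 0, -1], "turn": [0, 0, 0]},
    {"jaw": 0, "delta_pos": [0, 0, -1.5], "turn": [0, 0, 0]},
    {"jaw": 0, "delta_pos": [0, 0, -2], "turn": [0, 0, 0]},
    {"jaw": 0, "delta_pos": [0, 0, -2], "turn": [0, 0, 0]},
    {"jaw": 0, "delta_pos": [0, 0, -2], "turn": [0, 0, 0]},
    {"jaw": 0, "delta_pos": [0, 0, -2], "turn": [0, 0, 0]},
    {"jaw": 0, "delta_pos": [0, 0, -2], "turn": [0, 0, 0]},
    {"jaw": 0, "delta_pos": [0, 0, -2], "turn": [0, 0, 0]},
    {"jaw": 0, "delta_pos": [0, 0, -1], "turn": [0, 0, 0]},
    {"jaw": 0, "delta_pos": [0, 0, 0], "turn": [0, 0, 0]},
  ],
)

```text
time_s: 10.85
tool_pos: [0.5229, -0.2132, 0.4587]
ee_rot: [[0.264, 0.964, 0.006], [0.964, -0.264, -0.004], [-0.002, 0.007, -1.0]]
ft_force: [0.0, -0.3, -1.4]
grip_width: 0.106
gripper_force: 68.3
```

```bash
python3 - <<'E'
from h import *
import cv2
cv2.imwrite("pics/top1.png",arm.read_camera("top"));cv2.imwrite("pics/scene1.png",arm.read_camera("scene"))
# pre-insert hover: 45 mm in front of screw
n=np.array([np.cos(.267),-np.sin(.267),0])
p=np.array([.5315,.2185,0])+.045*n;print(p)
plan(p[0],p[1],.300,18)
E
```

```text
[0.5749055  0.20662725 0.        ]
rows 18 delta_cm [ 2.326e+00 -3.350e-01 -2.000e-03] turn [ 0.0001  0.     -0.    ] len mm 23.5 total tool cm [41.87 -6.03 -0.06]
t 10.95 grasp now [ 0.5227 -0.2133  0.2998] yaw -15.32 tilt [ 0.0013 -0.0012 -1.    ] F [-0.2 -0.2 -1.1] w 0.106 gf 68.3
```

Emit:
jog_arm(
  rows=[
    {"jaw": 0, "delta_pos": [1.5, -0.33, 0], "turn": [0, 0, 0]},
    {"jaw": 0, "delta_pos": [2.4, -0.33, 0], "turn": [0, 0, 0]},
    {"jaw": 0, "delta_pos": [2.4, -0.33, 0], "turn": [0, 0, 0]},
    {"jaw": 0, "delta_pos": [2.4, -0.33, 0], "turn": [0, 0, 0]},
    {"jaw": 0, "delta_pos": [2.4, -0.33, 0], "turn": [0, 0, 0]},
    {"jaw": 0, "delta_pos": [2.4, -0.33, 0], "turn": [0, 0, 0]},
    {"jaw": 0, "delta_pos": [2.4, -0.33, 0], "turn": [0, 0, 0]},
    {"jaw": 0, "delta_pos": [2.4, -0.33, 0], "turn": [0, 0, 0]},
    {"jaw": 0, "delta_pos": [2.4, -0.33, 0], "turn": [0, 0, 0]},
    {"jaw": 0, "delta_pos": [2.4, -0.33, 0], "turn": [0, 0, 0]},
    {"jaw": 0, "delta_pos": [2.4, -0.33, 0], "turn": [0, 0, 0]},
    {"jaw": 0, "delta_pos": [2.4, -0.33, 0], "turn": [0, 0, 0]},
  ],
)

```text
time_s: 11.95
tool_pos: [0.5579, 0.0676, 0.4524]
ee_rot: [[0.264, 0.964, -0.002], [0.964, -0.264, -0.002], [-0.002, -0.002, -1.0]]
ft_force: [0.1, -0.1, -1.7]
grip_width: 0.107
gripper_force: 68.2
```

Emit:
jog_arm(
  rows=[
    {"jaw": 0, "delta_pos": [2.4, -0.33, 0], "turn": [0, 0, 0]},
    {"jaw": 0, "delta_pos": [2.4, -0.33, 0], "turn": [0, 0, 0]},
    {"jaw": 0, "delta_pos": [2.4, -0.33, 0], "turn": [0, 0, 0]},
    {"jaw": 0, "delta_pos": [2.4, -0.33, 0], "turn": [0, 0, 0]},
    {"jaw": 0, "delta_pos": [2.4, -0.33, 0], "turn": [0, 0, 0]},
    {"jaw": 0, "delta_pos": [2.0, -0.33, 0], "turn": [0, 0, 0]},
    {"jaw": 0, "delta_pos": [0, 0, 0], "turn": [0, 0, 0]},
    {"jaw": 0, "delta_pos": [0, 0, 0], "turn": [0, 0, 0]},
    {"jaw": 0, "delta_pos": [0, 0, 0], "turn": [0, 0, 0]},
  ],
)

```text
time_s: 12.7
tool_pos: [0.5759, 0.2063, 0.4531]
ee_rot: [[0.264, 0.964, -0.001], [0.964, -0.264, -0.003], [-0.003, -0.0, -1.0]]
ft_force: [0.3, -0.6, -1.0]
grip_width: 0.108
gripper_force: 68.2
```

```bash
python3 - <<'E'
from h import *
import cv2
plan(.5749,.2066,.300,6)
M=arm.camera_model("wrist");im=arm.read_camera("wrist");cv2.imwrite("pics/w4raw.png",im);np.savez("w4.npz",**M)
T=cv2.imread("pics/top1.png");S=cv2.imread("pics/scene1.png")
n=np.array([np.cos(.267),-np.sin(.267),0]);a=np.array([np.sin(.267),np.cos(.267),0])
head=np.array([.5315,.2185,.1])+.0095*n
print("head exp: top",proj("top",head),"scene",proj("scene",head),"wrist",proj("wrist",head,M))
o=arm.get_obs();g=o["tool_pos"]+o["ee_rot"][:,2]*.155
b=g-[0,0,.1407]
for nm,y,z in(("bottom",.055,0),("sh1 out",.055,.06),("sh1 in",.042,.06),("sh2 out",.042,.095),("sh2 in",.02,.095),("top l",.02,.16),("top r",-.02,.16)): print(nm,proj("wrist",b+y*a+[0,0,z],M).round(1))
def c(im,x,y,w,h,f):
    p=cv2.resize(im[y:y+h,x:x+w],None,fx=f,fy=f,interpolation=cv2.INTER_CUBIC)
    for k in range(0,w,10): cv2.line(p,(k*f,0),(k*f,8 if (x+k)%20==0 else 3),(0,255,255),1)
    for k in range(0,h,10): cv2.line(p,(0,k*f),(8 if (y+k)%20==0 else 3,k*f),(0,255,255),1)
    cv2.putText(p,f"{x},{y}",(10,20),0,.4,(0,255,255),1)
    return p
cv2.imwrite("pics/comp.png",np.vstack([np.hstack([c(T,90,150,100,75,4),c(S,300,210,80,60,5)]),np.hstack([c(im,190,100,100,75,4),c(im,190,175,100,75,4)])]))
E
```

```text
rows 6 delta_cm [ 0.001 -0.017 -0.031] turn [-0.      0.0005 -0.0001] len mm 0.4 total tool cm [ 0.01 -0.1  -0.19]
t 12.7 grasp now [0.5757 0.2058 0.2981] yaw -15.32 tilt [-8.0e-04 -2.8e-03 -1.0e+00] F [ 0.3 -0.6 -1. ] w 0.108 gf 68.2
head exp: top [141.75312383 177.22062671] scene [340.88624659 242.37087074] wrist [223.99247277 168.9433369 ]
bottom [257.2 124.4]
sh1 out [257.7 131.4]
sh1 in [257.7 149.9]
sh2 out [258.1 159.9]
sh2 in [258.1 195.8]
top l [259.4 247.3]
top r [258.9 321.7]
```

View pics/comp.png

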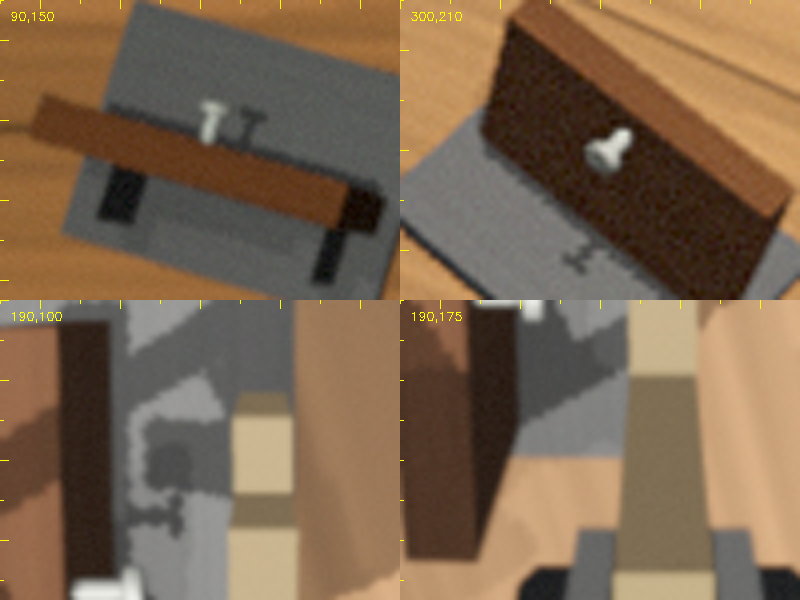

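```bash
python3 - <<'E'
from h import *
from scipy.optimize import least_squares
np.set_printoptions(precision=4,suppress=True)
M=dict(np.load("w4.npz"))
n=np.array([np.cos(.267),-np.sin(.267),0]);a=np.array([np.sin(.267),np.cos(.267),0])
ob={"top":(143.3,176.8),"scene":(340.6,240.8),"wrist":(223,173.4)}
s0=np.array([.5315,.2185,.1])
def pt(c,zz=.1): return s0+c[0]*n+c[1]*a+.0095*n+[0,0,zz-.1]
w1={'K':M["K"],'world_from_camera':np.array([[ 9.64394242e-01,2.52358724e-01,7.91127049e-02,5.49937559e-01],[-2.64468581e-01,9.20618362e-01,2.87259813e-01,2.94513408e-01],[-3.40088738e-04,-2.97954535e-01,9.54580002e-01,3.69993062e-01],[0,0,0,1]])}
for zz in (.1,.104):
 for k in ob:
  f=lambda c:proj(k,pt(c,zz),M if k=="wrist" else None)-ob[k]
  r=least_squares(f,[0,0]);print(zz,k,"n,a mm",r.x*1000)
 r=least_squares(lambda c:proj("wrist",pt(c,zz),w1)-(266,187),[0,0]);print(zz,"w1",r.x*1000)
# board ends along a, wrist w4: top edge near end and far end at z=.12
g=arm.get_obs();g=g["tool_pos"]+g["ee_rot"][:,2]*.155
print("grasp n,a rel s0",((g-s0)@n*1000).round(2),((g-s0)@a*1000).round(2))
# board centre along a from top picture and from wrist near/far ends
for nm,uv in (("near",(190+55/4,175+258/4)),("far",(190+60/4,100+22/4))):
  p=atz("wrist",*uv,.12,M);print(nm,((p-s0)@n*1000).round(1),((p-s0)@a*1000).round(1))
b=atz("top",90+ (48+385+345+32)/16,150+(95+180+230+135)/16,.12);print("board centre top n,a",((b-s0)@n*1000).round(1),((b-s0)@a*1000).round(1))
E
```

```text
0.1 top n,a mm [ 1.5814 -2.5958]
0.1 scene n,a mm [-2.7966 -3.0447]
0.1 wrist n,a mm [-1.267  -5.1333]
0.1 w1 [-1.9722 -1.8755]
0.104 top n,a mm [ 1.4646 -3.7481]
0.104 scene n,a mm [-0.4309 -2.0473]
0.104 wrist n,a mm [-0.8141 -4.1318]
0.104 w1 [-2.1173 -0.6894]
grasp n,a rel s0 46.28 -0.78
near -14.7 -77.9
far -6.4 71.3
board centre top n,a -14.3 -10.9
```

Composite: screw head at top (143.3,176.8), scene (340.6,240.8), wrist (223,173.4). That puts the screw about 3–4 mm towards −tool x of my first value and agrees with the board's middle. The wide plate hangs straight, about 1.5 mm off in the grip. Correct by −4.3 mm and descend in front of the screw.

Emit:
jog_arm(
  rows=[
    {"jaw": 0, "delta_pos": [-0.43, 0, 1], "turn": [0, 0.003, 0]},
    {"jaw": 0, "delta_pos": [0, 0, 2], "turn": [0, 0, 0]},
    {"jaw": 0, "delta_pos": [0, 0, 2], "turn": [0, 0, 0]},
    {"jaw": 0, "delta_pos": [0, 0, 2], "turn": [0, 0, 0]},
    {"jaw": 0, "delta_pos": [0, 0, 1.8], "turn": [0, 0, 0]},
    {"jaw": 0, "delta_pos": [0, 0, 1.5], "turn": [0, 0, 0]},
    {"jaw": 0, "delta_pos": [0, -0.5, 0], "turn": [0, 0, 0]},
    {"jaw": 0, "delta_pos": [0, -0.5, 0], "turn": [0, 0, 0]},
    {"jaw": 0, "delta_pos": [0, 0, 0], "turn": [0, 0, 0]},
    {"jaw": 0, "delta_pos": [0, 0, 0], "turn": [0, 0, 0]},
    {"jaw": 0, "delta_pos": [0, 0, 0], "turn": [0, 0, 0]},
  ],
)

```text
time_s: 13.67
tool_pos: [0.5658, 0.2052, 0.3537]
ee_rot: [[0.264, 0.964, 0.006], [0.964, -0.264, 0.002], [0.003, 0.005, -1.0]]
ft_force: [0.3, 0.1, -1.7]
grip_width: 0.111
gripper_force: 68.3
```

```bash
cat >> h.py <<'E'
s0=np.array([.5315,.2185,.1]);n=np.array([np.cos(.267),-np.sin(.267),0]);a=np.array([np.sin(.267),np.cos(.267),0])
def st():
    o=arm.get_obs();g=o["tool_pos"]+o["ee_rot"][:,2]*.155;F=o["ft_force"]
    print("t",round(o["time_s"],2),"n,a,z mm",((g-s0)@n*1000).round(2),((g-s0)@a*1000).round(2),(g[2]*1000).round(2),"F n,a,z",(F@n).round(1),(F@a).round(1),F[2].round(1),"tau",o["wrist_torque"].round(2),"tilt",o["ee_rot"][:,2].round(4))
E
python3 -c "
from h import *
st()"
```

```text
t 13.67 n,a,z mm 37.36 -3.24 198.72 F n,a,z 0.3 0.1 -1.7 tau [-0.01 -0.   -0.02] tilt [ 0.0056  0.002  -1.    ]
```

Emit:
jog_arm(
  rows=[
    {"jaw": 0, "delta_pos": [-0.17, 0, 0.6], "turn": [0.004, -0.003, 0]},
    {"jaw": 0, "delta_pos": [0, 0, 0], "turn": [0, 0, 0]},
    {"jaw": 0, "delta_pos": [0, 0, 0], "turn": [0, 0, 0]},
    {"jaw": 0, "delta_pos": [0, 0, 0], "turn": [0, 0, 0]},
  ],
)

```text
time_s: 14.0
tool_pos: [0.5651, 0.2036, 0.3458]
ee_rot: [[0.264, 0.964, -0.002], [0.964, -0.264, -0.001], [-0.001, -0.002, -1.0]]
ft_force: [0.1, 0.1, -1.3]
grip_width: 0.109
gripper_force: 68.3
```

```bash
python3 -c "
from h import *
st()"
```

```text
t 14.0 n,a,z mm 36.1 -5.71 190.79 F n,a,z 0.1 0.1 -1.3 tau [-0.03  0.01 -0.01] tilt [-2.2e-03 -6.0e-04 -1.0e+00]
```

Emit:
jog_arm(
  rows=[
    {"jaw": 0, "delta_pos": [0.05, -0.3, -0.15], "turn": [0, 0, 0]},
    {"jaw": 0, "delta_pos": [0, -0.4, 0], "turn": [0, 0, 0]},
    {"jaw": 0, "delta_pos": [0, -0.4, 0], "turn": [0, 0, 0]},
    {"jaw": 0, "delta_pos": [0, -0.4, 0], "turn": [0, 0, 0]},
    {"jaw": 0, "delta_pos": [0, -0.4, 0], "turn": [0, 0, 0]},
    {"jaw": 0, "delta_pos": [0, -0.3, 0], "turn": [0, 0, 0]},
    {"jaw": 0, "delta_pos": [0, -0.3, 0], "turn": [0, 0, 0]},
    {"jaw": 0, "delta_pos": [0, 0, 0], "turn": [0, 0, 0]},
    {"jaw": 0, "delta_pos": [0, 0, 0], "turn": [0, 0, 0]},
  ],
)

```text
time_s: 14.75
tool_pos: [0.541, 0.2108, 0.3475]
ee_rot: [[0.264, 0.965, -0.002], [0.965, -0.264, -0.001], [-0.001, -0.001, -1.0]]
ft_force: [0.2, -0.2, -0.9]
grip_width: 0.105
gripper_force: 68.3
```

```bash
python3 -c "
from h import *
st()"
```

```text
t 14.75 n,a,z mm 10.95 -5.12 192.53 F n,a,z 0.2 -0.1 -0.9 tau [-0.01  0.02  0.01] tilt [-1.7e-03 -5.0e-04 -1.0e+00]
```

No force at 11 mm, so the head is inside the entry hole. Continue to the board.

Emit:
jog_arm(
  rows=[
    {"jaw": 0, "delta_pos": [0, -0.3, 0], "turn": [0, 0, 0]},
    {"jaw": 0, "delta_pos": [0, -0.3, 0], "turn": [0, 0, 0]},
    {"jaw": 0, "delta_pos": [0, -0.3, 0], "turn": [0, 0, 0]},
    {"jaw": 0, "delta_pos": [0, -0.25, 0], "turn": [0, 0, 0]},
    {"jaw": 0, "delta_pos": [0, 0, 0], "turn": [0, 0, 0]},
    {"jaw": 0, "delta_pos": [0, 0, 0], "turn": [0, 0, 0]},
    {"jaw": 0, "delta_pos": [0, 0, 0], "turn": [0, 0, 0]},
  ],
)

```text
time_s: 15.33
tool_pos: [0.53, 0.2137, 0.3475]
ee_rot: [[0.264, 0.964, -0.002], [0.964, -0.264, -0.0], [-0.001, -0.002, -1.0]]
ft_force: [-1.0, -0.3, -0.9]
grip_width: 0.113
gripper_force: 68.3
```

```bash
python3 -c "
from h import *
st()"
```

```text
t 15.33 n,a,z mm -0.39 -5.13 192.54 F n,a,z -0.9 -0.6 -0.9 tau [ 0.02 -0.01 -0.02] tilt [-1.8e-03 -5.0e-04 -1.0e+00]
```

Emit:
jog_arm(
  rows=[
    {"jaw": 0, "delta_pos": [0, 0, 0.3], "turn": [0, 0, 0]},
    {"jaw": 0, "delta_pos": [0, 0, 0.3], "turn": [0, 0, 0]},
    {"jaw": 0, "delta_pos": [0, 0, 0.3], "turn": [0, 0, 0]},
    {"jaw": 0, "delta_pos": [0, 0, 0.3], "turn": [0, 0, 0]},
    {"jaw": 0, "delta_pos": [0, 0, 0], "turn": [0, 0, 0]},
    {"jaw": 0, "delta_pos": [0, 0, 0], "turn": [0, 0, 0]},
  ],
)

```text
time_s: 15.83
tool_pos: [0.5299, 0.2137, 0.335]
ee_rot: [[0.264, 0.964, -0.003], [0.964, -0.264, -0.001], [-0.001, -0.002, -1.0]]
ft_force: [-0.5, 0.8, -1.0]
grip_width: 0.107
gripper_force: 68.3
```

```bash
python3 -c "
from h import *
st()"
```

```text
t 15.83 n,a,z mm -0.62 -5.29 179.97 F n,a,z -0.7 0.6 -1.0 tau [-0.   -0.04 -0.03] tilt [-2.8e-03 -8.0e-04 -1.0e+00]
```

Emit:
jog_arm(
  rows=[
    {"jaw": 0, "delta_pos": [0, 0, 0.3], "turn": [0, 0, 0]},
    {"jaw": 0, "delta_pos": [0, 0, 0.3], "turn": [0, 0, 0]},
    {"jaw": 0, "delta_pos": [0, 0, 0], "turn": [0, 0, 0]},
    {"jaw": 0, "delta_pos": [0, 0, 0], "turn": [0, 0, 0]},
  ],
)

```text
time_s: 16.17
tool_pos: [0.5299, 0.2137, 0.3291]
ee_rot: [[0.264, 0.964, -0.003], [0.964, -0.264, -0.001], [-0.001, -0.002, -1.0]]
ft_force: [0.5, 0.4, -1.2]
grip_width: 0.109
gripper_force: 68.3
```

```bash
python3 -c "
from h import *
st()"
```

```text
t 16.17 n,a,z mm -0.6 -5.3 174.13 F n,a,z 0.4 0.6 -1.2 tau [-0.01 -0.05 -0.01] tilt [-2.5e-03 -7.0e-04 -1.0e+00]
```

Emit:
jog_arm(
  rows=[
    {"jaw": 0, "delta_pos": [0, 0, 0.2], "turn": [0, 0, 0]},
    {"jaw": 0, "delta_pos": [0, 0, 0.2], "turn": [0, 0, 0]},
    {"jaw": 0, "delta_pos": [0, 0, 0.2], "turn": [0, 0, 0]},
    {"jaw": 0, "delta_pos": [0, 0, 0.1], "turn": [0, 0, 0]},
    {"jaw": 0, "delta_pos": [0, 0, 0], "turn": [0, 0, 0]},
    {"jaw": 0, "delta_pos": [0, 0, 0], "turn": [0, 0, 0]},
  ],
)

```text
time_s: 16.67
tool_pos: [0.53, 0.2137, 0.3223]
ee_rot: [[0.264, 0.964, -0.002], [0.964, -0.264, -0.001], [-0.001, -0.002, -1.0]]
ft_force: [0.2, -0.1, -1.1]
grip_width: 0.107
gripper_force: 68.3
```

```bash
python3 -c "
from h import *
st()"
```

```text
t 16.67 n,a,z mm -0.5 -5.21 167.33 F n,a,z 0.3 -0.1 -1.1 tau [ 0.01 -0.02 -0.03] tilt [-2.1e-03 -6.0e-04 -1.0e+00]
```

Emit:
jog_arm(
  rows=[
    {"jaw": 0, "delta_pos": [0, 0, 0.1], "turn": [0, 0, 0]},
    {"jaw": 0, "delta_pos": [0, 0, 0.1], "turn": [0, 0, 0]},
    {"jaw": 0, "delta_pos": [0, 0, 0], "turn": [0, 0, 0]},
    {"jaw": 0, "delta_pos": [0, 0, 0], "turn": [0, 0, 0]},
  ],
)

```text
time_s: 17.0
tool_pos: [0.5301, 0.2137, 0.321]
ee_rot: [[0.264, 0.964, -0.001], [0.964, -0.264, -0.0], [-0.001, -0.001, -1.0]]
ft_force: [-1.0, 0.4, 0.9]
grip_width: 0.111
gripper_force: 68.9
```

```bash
python3 -c "
from h import *
st()"
```

```text
t 17.0 n,a,z mm -0.22 -5.05 166.04 F n,a,z -1.1 0.1 0.9 tau [-0.08  0.14 -0.02] tilt [-1.2e-03 -3.0e-04 -1.0e+00]
```

Contact where expected (z 166, +2 N): seated on the shank. Release and retreat straight up.

Emit:
jog_arm(
  rows=[
    {"jaw": 15, "delta_pos": [0, 0, 0], "turn": [0, 0, 0]},
    {"jaw": 20, "delta_pos": [0, 0, 0], "turn": [0, 0, 0]},
    {"jaw": 30, "delta_pos": [0, 0, 0], "turn": [0, 0, 0]},
    {"jaw": 45, "delta_pos": [0, 0, 0], "turn": [0, 0, 0]},
    {"jaw": 45, "delta_pos": [0, 0, 0], "turn": [0, 0, 0]},
    {"jaw": 45, "delta_pos": [0, 0, -1], "turn": [0, 0, 0]},
    {"jaw": 45, "delta_pos": [0, 0, -2], "turn": [0, 0, 0]},
    {"jaw": 45, "delta_pos": [0, 0, -3], "turn": [0, 0, 0]},
    {"jaw": 45, "delta_pos": [0, 0, -3], "turn": [0, 0, 0]},
    {"jaw": 45, "delta_pos": [0, 0, 0], "turn": [0, 0, 0]},
  ],
)

```text
time_s: 17.83
tool_pos: [0.5314, 0.2141, 0.4193]
ee_rot: [[0.264, 0.964, 0.011], [0.964, -0.264, 0.003], [0.006, 0.009, -1.0]]
ft_force: [1.0, -0.0, 1.7]
grip_width: 0.457
gripper_force: 0.0
```

Emit:
jog_arm(
  rows=[
    {"jaw": 45, "delta_pos": [3.5, 0, -1], "turn": [0, 0, 0]},
    {"jaw": 45, "delta_pos": [3.5, 0, -1], "turn": [0, 0, 0]},
    {"jaw": 45, "delta_pos": [3.5, 0, 0], "turn": [0, 0, 0]},
    {"jaw": 45, "delta_pos": [3.5, 0, 0], "turn": [0, 0, 0]},
    {"jaw": 45, "delta_pos": [3.5, 0, 0], "turn": [0, 0, 0]},
    {"jaw": 45, "delta_pos": [3.5, 0, 0], "turn": [0, 0, 0]},
    {"jaw": 45, "delta_pos": [0, 0, 0], "turn": [0, 0, 0]},
    {"jaw": 45, "delta_pos": [0, 0, 0], "turn": [0, 0, 0]},
    {"jaw": 45, "delta_pos": [0, 0, 0], "turn": [0, 0, 0]},
  ],
)

```text
time_s: 18.58
tool_pos: [0.5856, 0.4162, 0.4304]
ee_rot: [[0.264, 0.965, -0.002], [0.965, -0.264, -0.001], [-0.002, -0.002, -1.0]]
ft_force: [0.5, -0.3, 0.6]
grip_width: 0.453
gripper_force: 0.0
```

```bash
python3 - <<'E'
from h import *
import cv2
st()
S=arm.read_camera("scene");T=arm.read_camera("top")
c=lambda im,x,y:cv2.resize(im[y:y+75,x:x+100],None,fx=4,fy=4,interpolation=cv2.INTER_CUBIC)
cv2.imwrite("pics/final.png",np.vstack([np.hstack([c(T,312,148),c(T,95,148)]),np.hstack([c(S,145,138),c(S,295,205)])]))
s=s0-.0034*a
for nm,y,z in (("tab top",0,.0855),("hole",0,-.0265),("shL",.055,-.0145),("shR",-.055,-.0145),("bL",.055,-.0745),("bR",-.055,-.0745)):
  q=proj("scene",s+y*a+[0,0,z]+.005*n);print(nm,((q-[295,205])*4+[400,300]).round())
E
```

```text
t 18.58 n,a,z mm -0.2 204.76 275.4 F n,a,z 0.5 -0.1 0.6 tau [-0.07 -0.01 -0.06] tilt [-0.002 -0.001 -1.   ]
tab top [612. 359.]
hole [576. 464.]
shL [656. 514.]
shR [506. 396.]
bL [635. 563.]
bR [493. 448.]
```

View pics/final.png

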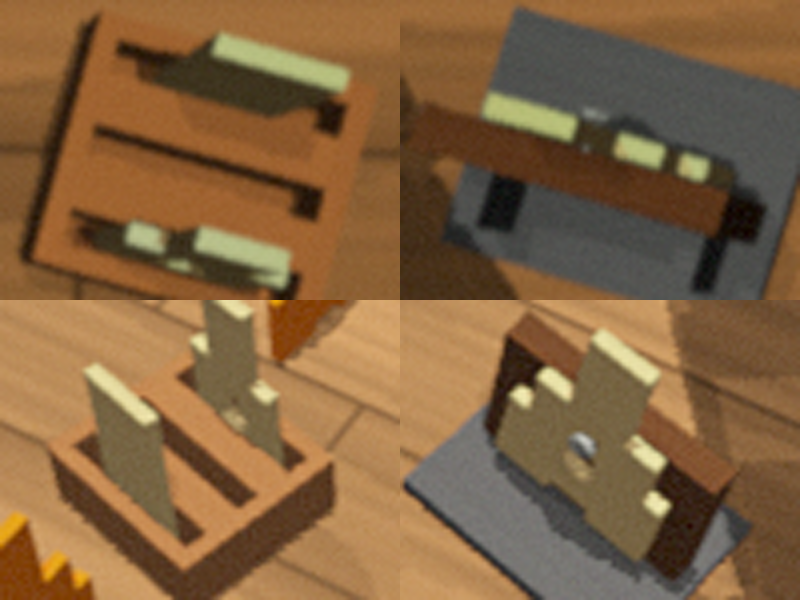

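The wide template hangs on the screw with its head at (580,445) in the crop, just as the narrow one did. The narrow one stands in the near pocket, the strip has not moved, and the arm is clear.

```bash
python3 -c "
from rig import arm
print(arm.finish_job())"
```

```text
the job is handed in; nothing more can be done
None
```

The job is handed in at about 18.7 s; no verdict came back. The last picture shows the wide template hanging released on the screw, the narrow one upright in the formerly empty pocket, and the strip in place.

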